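# Put the guide bushes away in their hasped case

## Robot

A 6-joint arm with a two-finger parallel gripper is mounted at the origin on a cart in front of the work surface, level with it; the furniture and walls round the work are solid. World frame = base frame: x ahead of the robot, y to its left, z up, the work surface at z = 0. Lengths are in m, angles in rad, forces in N, time in s.
With the tool pointing down it reaches from about 0.25 to 0.775 m from the base axis. Payload 4 kg.
Tool frame: the origin (TCP) lies at the very end of the fingers, on their centre line; the grasp point (between the pads) lies 19 mm behind it; z points along the fingers, y is the line along which they close (so a half turn about z gives the same grasp; the last joint's range is limited). The gripper opens to 94 mm and grips with 3 to 60 N. Pads are 16 mm wide; open, the fingers measure 119 mm over their backs; the gripper's body (75 mm by 177 mm) begins 78 mm behind the grasp point.
Start: joints at [-0.103, 0.087, 1.371, -0, 1.684, -0.103], TCP at [0.55, -0, 0.206] pointing down, gripper open.
Joint ranges: [-3.1, 3.1], [-0.76, 2.03], [0.27, 2.55], [-1.08, 4.22], [0.17, 2.65], [-2.57, 2.57]. Speed limits (rad/s): [2.79, 2.79, 3.14, 3.14, 3.14, 3.14].

## Interface

Orientations are given as [roll, pitch, yaw] about the fixed x, y, z axes, in that order (R = Rz(yaw) Ry(pitch) Rx(roll)).
In Python, from bench import robot gives the robot as it stands. The module is installed in compiled form; this text tells all that it offers.
- The arm moves only by the tool move_arm, never from a script. Its argument "deltas" is one flat list of numbers, 7 for each row, row after row: the turn, a rotation vector about the tool's x, y, z in rad, then the shift along the tool's x, y, z in cm, then the closure, from -1 (fully open) to 1 (shut). A call has 1 to 8 rows; each row is the pose to reach, as a shift and turn from the pose commanded when the call began, along the tool's axes at that moment; what a row does not reach only later rows make up. A row lasts 1/10 s, in which the tool goes at most 50 mm and 8.59 degrees, less where a joint would pass 70% of its speed; a pose out of reach is approached as far as the arm can. A call with a gripper value outside its range is refused whole. The fingers move at their own pace and stop on an object; the grip force is fixed at half the most. Time passes only in rows, so rows that repeat a pose let the fingers close. It gives the time, the measured TCP pose, the force, the opening and the grip force at its end, in the units of the state.
- robot.get_obs(): the state, without advancing time (a new reading comes with each control period).
- robot.snapshot(name): name is "scene" or "side" or "wrist"; returns a dict with "image" (480x640x3 uint8, red, green, blue), "depth" (480x640 float32, m along the optical axis (not along the pixel's ray), 0 where there is no reading), "fov_y" (degrees; the focal length in pixels is half the picture's height over the tangent of half this angle, whatever the lens; pixels are square), "cx", "cy" (the principal point, pixels), "origin" and "orientation" of the camera in the world; the wrist camera has in their place "T_tool_cam" (4x4, takes a point from camera to tool coordinates, whose origin is the TCP and whose axes are the flange's). Camera axes: x right, y up, looking along -z (the intrinsics and any distortion apply to the point x, -y, -z); pixel columns grow to the right and rows downward; lengths in m; the calibration is good to about 2 mm. A picture is of the moment at which its call begins: read the wrist's pose just before it.
- robot.close_job(): hands the job in; it is judged then, once.
The state is a dict: "time": time; "joint_positions": joint angles; "qvel": joint speeds; "joint_torque": joint torques, N m; "tool_pos": TCP position; "ee_rot": TCP orientation; "wrist_force": force on the tool from outside, world axes, zero at the start; "wrist_torque": the same for the moment, N m; "width": finger opening in m; "finger_force": force on a finger pad.
Only numpy, scipy, OpenCV 4.12 (cv2) and the standard library are available. Lean on these libraries where they do the work, as an engineer would, in place of code of your own. Each camera call takes 0.05 s, during which the arm holds its last target. There are 200 camera calls.

## Task

Put the brass guide bushes away in their case: swing the hasp off the lid's catch and right down towards you, open the lid until it stands upright or further, and push every bush on the bench fully home on a spigot of its own. Then shut the lid completely and swing the hasp back up over its catch, all the way. Leave the other things on the bench as they are.

Things in the scene. Friction and masses are not known exactly. Their poses are not given: they have to be found in the camera images.
- hasp (a joint): hinge of the steel hasp on the front of the case, rad: 0 = stands upright against the lid with the catch through its slot (on), grows as it swings towards the robot side and down; 1.1 = fully down, at its stop, with the grip bar 32 above the table. Stiff hinge (about 0.05 N m): stays where it is left. While it is on, the catch in its slot keeps the lid from opening
- lid (a joint): hinge of the lid along the back of the case, rad: 0 = shut, 1.57 = upright, 1.9 = stop. Stiff hinge (about 0.18 N m): stays where it is left; the lid weighs 0.2 kg
- hasp_grip (a point): centre of the red grip bar at the hasp's free end: a round bar of diameter 12, 30 long, along the case's y. With the hasp on it stands 82 above the table and 30 in front of the lid's front face; both its ends are free to be pinched. Axes are the hasp's (y along the bar)
- hasp_hinge (a point): point on the hasp's hinge axis (the axis lies along y), 30 above the table, 6 in front of the case. With the hasp on (0), the grip bar lies 24 in front of and 52 above this point; axes turn with the hasp
- lid_handle (a point): centre of the lid's black handle bar: a round bar of diameter 14, 40 long along y, on a central stem of diameter 14, its axis 28 above the lid's top face; with the lid shut it stands 106 above the table. It turns with the lid
- lid_hinge (a point): point on the lid's hinge axis (along y), at the middle of the back rim, 30 above the table. With the lid shut, the handle bar lies 80 in front of and 76 above this point; the lid is a shell with a 4 thick top 48 above the axis, reaching 100 forward and 110 to either side, with 4 thick walls down to the axis; axes turn with the lid
- case: the bush case, fixed to the table: black base 100 deep (x) by 220 wide (y) by 30 high with 4 thick walls, three spigots inside, blue hinged lid (78 above the table when shut), hasp at the middle of its front. Origin: centre of its underside, on the table; x points from its front (hasp) to its back (lid hinge), y to the left seen from the front, z up
- spigot0_foot (a point): foot of the right (y = -62) spigot in the case (aluminium pin, diameter 22, 35 high, top 6 tapered to diameter 16): the point on its axis at the floor of the case, 6 above the table; axes are the case's (x to the hinge side, y to the left seen from the front, z up). A seated bush stands on this floor with its centre 30 above this point; clearance 3 on the diameter. The spigots stand 62 apart in a row
- spigot1_foot (a point): foot of the middle spigot in the case (aluminium pin, diameter 22, 35 high, top 6 tapered to diameter 16): the point on its axis at the floor of the case, 6 above the table; axes are the case's (x to the hinge side, y to the left seen from the front, z up). A seated bush stands on this floor with its centre 30 above this point; clearance 3 on the diameter. The spigots stand 62 apart in a row
- spigot2_foot (a point): foot of the left (y = +62) spigot in the case (aluminium pin, diameter 22, 35 high, top 6 tapered to diameter 16): the point on its axis at the floor of the case, 6 above the table; axes are the case's (x to the hinge side, y to the left seen from the front, z up). A seated bush stands on this floor with its centre 30 above this point; clearance 3 on the diameter. The spigots stand 62 apart in a row
- bush_a_mid (a point): brass guide bush: a plain tube, outside 36, bore 25, 60 tall (wall 5.5), with a collar 46 across and 8 high round its lower end; starts upright on the table, collar down. About 0.22 kg. This point is its centre, on the axis, half-way up (30 above its underside); z is its axis. Some of the three bushes may be absent
- bush_b_mid (a point): brass guide bush: a plain tube, outside 36, bore 25, 60 tall (wall 5.5), with a collar 46 across and 8 high round its lower end; starts upright on the table, collar down. About 0.22 kg. This point is its centre, on the axis, half-way up (30 above its underside); z is its axis. Some of the three bushes may be absent
- bush_c_mid (a point): brass guide bush: a plain tube, outside 36, bore 25, 60 tall (wall 5.5), with a collar 46 across and 8 high round its lower end; starts upright on the table, collar down. About 0.22 kg. This point is its centre, on the axis, half-way up (30 above its underside); z is its axis. Some of the three bushes may be absent
- driver: red screwdriver, 167 long, 18 high, lying near the front edge; bystander. Origin: centre of its underside
- marker: black marker pen, 135 long, 16 high, lying at the back; bystander. Origin: centre of its underside
- tin: round white tin, 64 across, 25 high; bystander. Origin: centre of its underside
- timer: grey stopwatch, 50 by 62, 19 high; bystander. Origin: centre of its underside
- knife: yellow cutter, 148 long, 14 high, lying at the back; bystander. Origin: centre of its underside
Things that resemble listed ones, but are neither listed nor needed, are in the scene too. Leave any blue, pink or white look-alike of the part that bears bush_b_mid alone.

How it is judged:
On the way, in this order (a step that is already met when the one before it is completed fails the run):
1. the hasp is swung off the catch and well down, the lid still shut (value of joint hasp above 0.8 rad and value of joint lid below 0.1 rad), for 0.2 s.
2. the lid is open, upright or further (value of joint lid above 1.4 rad), for 0.2 s.
3. every bush stands on a spigot, fully down, with the lid open (value of joint lid above 1.2 rad and ((horizontal distance between bush_a_mid and spigot0_foot below 0.004 m and z of bush_a_mid in the frame of spigot0_foot between 0.025 and 0.035 m) or (horizontal distance between bush_a_mid and spigot1_foot below 0.004 m and z of bush_a_mid in the frame of spigot1_foot between 0.025 and 0.035 m) or (horizontal distance between bush_a_mid and spigot2_foot below 0.004 m and z of bush_a_mid in the frame of spigot2_foot between 0.025 and 0.035 m)) and ((horizontal distance between bush_b_mid and spigot0_foot below 0.004 m and z of bush_b_mid in the frame of spigot0_foot between 0.025 and 0.035 m) or (horizontal distance between bush_b_mid and spigot1_foot below 0.004 m and z of bush_b_mid in the frame of spigot1_foot between 0.025 and 0.035 m) or (horizontal distance between bush_b_mid and spigot2_foot below 0.004 m and z of bush_b_mid in the frame of spigot2_foot between 0.025 and 0.035 m)) and ((horizontal distance between bush_c_mid and spigot0_foot below 0.004 m and z of bush_c_mid in the frame of spigot0_foot between 0.025 and 0.035 m) or (horizontal distance between bush_c_mid and spigot1_foot below 0.004 m and z of bush_c_mid in the frame of spigot1_foot between 0.025 and 0.035 m) or (horizontal distance between bush_c_mid and spigot2_foot below 0.004 m and z of bush_c_mid in the frame of spigot2_foot between 0.025 and 0.035 m))), for 0.2 s.
4. the lid is shut with the hasp still off (value of joint lid below 0.06 rad and value of joint hasp above 0.5 rad), for 0.2 s.
5. the hasp is over the catch (value of joint hasp below 0.15 rad and value of joint lid below 0.06 rad), for 0.2 s.
At the end, for the whole second after the job is handed in: The lid is shut (below 0.06 rad), the hasp stands over the catch (below 0.15 rad), and every bush present is at rest on a spigot of its own: its axis within 4 mm of the spigot's at mid-height and its underside within 5 mm of the case floor (all of step 5 and ((horizontal distance between bush_a_mid and spigot0_foot below 0.004 m and z of bush_a_mid in the frame of spigot0_foot between 0.025 and 0.035 m) or (horizontal distance between bush_a_mid and spigot1_foot below 0.004 m and z of bush_a_mid in the frame of spigot1_foot between 0.025 and 0.035 m) or (horizontal distance between bush_a_mid and spigot2_foot below 0.004 m and z of bush_a_mid in the frame of spigot2_foot between 0.025 and 0.035 m)) and ((horizontal distance between bush_b_mid and spigot0_foot below 0.004 m and z of bush_b_mid in the frame of spigot0_foot between 0.025 and 0.035 m) or (horizontal distance between bush_b_mid and spigot1_foot below 0.004 m and z of bush_b_mid in the frame of spigot1_foot between 0.025 and 0.035 m) or (horizontal distance between bush_b_mid and spigot2_foot below 0.004 m and z of bush_b_mid in the frame of spigot2_foot between 0.025 and 0.035 m)) and ((horizontal distance between bush_c_mid and spigot0_foot below 0.004 m and z of bush_c_mid in the frame of spigot0_foot between 0.025 and 0.035 m) or (horizontal distance between bush_c_mid and spigot1_foot below 0.004 m and z of bush_c_mid in the frame of spigot1_foot between 0.025 and 0.035 m) or (horizontal distance between bush_c_mid and spigot2_foot below 0.004 m and z of bush_c_mid in the frame of spigot2_foot between 0.025 and 0.035 m)) and linear speed of each of bush_a, bush_b, bush_c below 0.02 m/s); the robot touches nothing.
It fails at once if the red screwdriver is pushed more than 30 mm from its place (distance of driver from where it was at the start of the episode above 0.03 m).
It fails at once if the black marker is pushed more than 30 mm from its place (distance of marker from where it was at the start of the episode above 0.03 m).
It fails at once if the round white tin is pushed more than 30 mm from its place (distance of tin from where it was at the start of the episode above 0.03 m).
It fails at once if the grey stopwatch is pushed more than 30 mm from its place (distance of timer from where it was at the start of the episode above 0.03 m).
It fails at once if the yellow cutter is pushed more than 30 mm from its place (distance of knife from where it was at the start of the episode above 0.03 m).
Of bush_a, bush_b, bush_c only 2 to 3 are there at a start; the rules pass over those that are not, and their reading is None.
At some moment in a run one of bush_a, bush_b, bush_c may be knocked a few centimetres aside while the robot is not near it.
It also fails if it takes over 210 s, if anything falls off the work surface, if the arm or the gripper's body presses on something with over 40 N, if the wrist force passes 120 N, or if a joint passes its speed limit or range.

## Working session

There is one attempt and no reset: what is moved stays moved. The work goes in short steps, Python scripts to look and compute and a tool call to move; the robot and the scene stay as the last step left them, time stands still between calls to the robot, and variables do not carry over. Pictures are saved under pics/ and viewed, at most 15 in all, crops included, and the job is handed in when it is done.

Besides the shell and the picture viewer there is one more tool, called by a JSON object that holds its "api" and its "payload", one argument or row to a line. move_arm: Moves the arm, as the interface text tells. Its arguments: {"type":"object","properties":{"deltas":{"type":"array","items":{"type":"number"}}},"required":["deltas"]}

```bash
mkdir -p pics; cat > h.py <<'E'
import numpy as np, cv2
from scipy.spatial.transform import Rotation as R
from bench import robot
def snap(n,f=None):
    o=robot.get_obs(); s=robot.snapshot(n)
    if n=='wrist':
        T=np.eye(4);T[:3,:3]=R.from_euler('xyz',o['ee_rot']).as_matrix();T[:3,3]=o['tool_pos']
        C=T@s['T_tool_cam']
    else:
        C=np.eye(4);q=np.array(s['orientation'])
        C[:3,:3]=R.from_euler('xyz',q).as_matrix() if q.size==3 else (q if q.shape==(3,3) else R.from_quat(q).as_matrix()); C[:3,3]=s['origin']
    f_=240/np.tan(np.radians(s['fov_y'])/2)
    np.savez('last_'+n,C=C,d=s['depth'],k=[f_,s['cx'],s['cy']],im=s['image'])
    if f: cv2.imwrite('pics/'+f,s['image'][:,:,::-1])
    return s
def load(n):return np.load('last_'+n+'.npz')
def cloud(n):
    L=load(n);f,cx,cy=L['k'];d=L['d'];v,u=np.mgrid[:480,:640]
    p=np.stack([(u-cx)/f*d,-(v-cy)/f*d,-d],-1)
    return p@L['C'][:3,:3].T+L['C'][:3,3]
def onz(n,u,v,z):
    L=load(n);f,cx,cy=L['k'];r=L['C'][:3,:3]@np.array([(u-cx)/f,-(v-cy)/f,-1]);o=L['C'][:3,3]
    return o+r*(z-o[2])/r[2]
E
python3 - <<'E'
from h import *
for n in('scene','side','wrist'):
    s=snap(n,n+'0.png');print(n,{k:v for k,v in s.items() if k not in('image','depth')})
print(robot.get_obs())
E
```

```text
scene {'fov_y': 55.87069677471979, 'cx': 323.9800263240069, 'cy': 246.08449325685152, 'origin': array([-0.1150999 , -0.48214183,  0.86453904]), 'orientation': array([ 0.80231323,  0.01303433, -0.94163042])}
side {'fov_y': 48.937366890151374, 'cx': 322.0558180662477, 'cy': 236.7777188756639, 'origin': array([0.08410086, 1.05485969, 0.87397446]), 'orientation': array([ 0.95767768,  0.01939325, -2.7732092 ])}
wrist {'fov_y': 69.52598061334525, 'cx': 315.5642222440958, 'cy': 244.5131107325032, 'T_tool_cam': array([[-1.10025468e-04,  9.62272626e-01,  2.72087083e-01,
         8.07198250e-02],
       [ 9.99999960e-01,  1.76423623e-04, -2.19569992e-04,
        -5.73019084e-04],
       [-2.59288782e-04,  2.72087048e-01, -9.62272607e-01,
        -1.79026607e-01],
       [ 0.00000000e+00,  0.00000000e+00,  0.00000000e+00,
         1.00000000e+00]])}
{'time': 0.15, 'joint_positions': array([-1.03078248e-01,  8.77964537e-02,  1.37189028e+00,  8.49617104e-06,
        1.68362430e+00, -1.03120041e-01]), 'qvel': array([ 0.0017287 , -0.00043847, -0.00648926, -0.00020717, -0.00066129,
       -0.00132051]), 'joint_torque': array([ 1.24418581e-03, -3.40636396e+01, -3.02795255e+01,  7.18983379e-02,
        3.04441026e-02, -1.11468453e-04]), 'tool_pos': array([5.49573919e-01, 5.43963638e-05, 2.04575467e-01]), 'ee_rot': array([-3.13988427e+00, -1.85284285e-04,  1.57083891e+00]), 'wrist_force': array([ 0.87953719,  0.11307094, -0.2087815 ]), 'wrist_torque': array([-0.00584225, -0.01066852, -0.00724657]), 'finger_force': 0.0, 'width': 0.09399603196523802}
```

View pics/scene0.png

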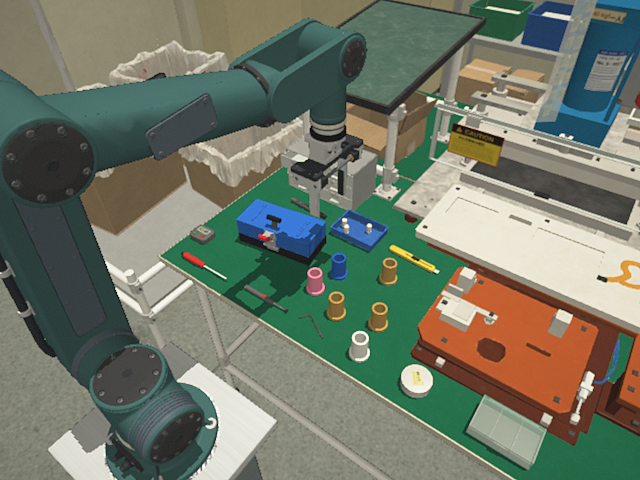

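View pics/side0.png

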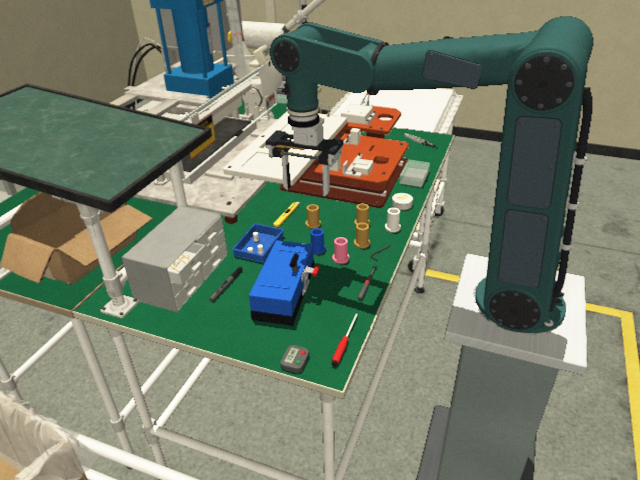

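Candidates for the bushes in the scene picture: brass at (336,305), (379,318) and (389,271). Look-alikes to leave are pink (316,281), blue (339,266) and white (359,346). The case lid is at (280,228), with its red hasp grip at (266,238) and the black handle at (275,218). The dark-blue tray at (358,228) is not the case.

```bash
cat >> h.py <<'E'
def blobs(n,lo,hi,zr,amin=30):
    P=cloud(n);L=load(n);h=cv2.cvtColor(L['im'],cv2.COLOR_RGB2HSV)
    m=cv2.inRange(h,lo,hi)>0
    m&=(P[...,2]>zr[0])&(P[...,2]<zr[1])&(L['d']>0)&(abs(P[...,1])<.6)&(P[...,0]>.15)&(P[...,0]<.9)
    k,l,st,c=cv2.connectedComponentsWithStats(m.astype(np.uint8))
    return [(c[i],P[l==i]) for i in range(1,k) if st[i,4]>=amin]
E
python3 - <<'E'
from h import *
np.set_printoptions(precision=4,suppress=True)
for n in('scene','side'):
    print(n)
    for c,p in blobs(n,(10,80,60),(28,255,255),(.05,.07)):
        (xy,r)=cv2.minEnclosingCircle(p[:,:2].astype(np.float32)); print('brass',c,xy,r,p[:,2].max(),len(p))
    for c,p in blobs(n,(105,120,40),(125,255,255),(.072,.085),200):
        print('lid',c,cv2.minAreaRect(p[:,:2].astype(np.float32)),np.median(p[:,2]),len(p))
    for c,p in blobs(n,(0,150,80),(6,255,255),(.06,.11),8): print('red',c,p.mean(0),p.max(0),p.min(0))
    for c,p in blobs(n,(0,0,0),(180,255,60),(.095,.13),15): print('blk',c,p.mean(0),p.max(0),p.min(0))
for n,c in(('scene',(210,170,340,270)),('side',(230,220,350,330))):
    im=load(n)['im'][c[1]:c[3],c[0]:c[2],::-1]; im=cv2.resize(im,None,fx=3,fy=3,interpolation=2)
    cv2.imwrite(f'pics/crop_{n}.png',im)
a,b=[cv2.imread(f'pics/crop_{n}.png') for n in('scene','side')]
h=max(a.shape[0],b.shape[0]);f=lambda q:cv2.copyMakeBorder(q,0,h-q.shape[0],0,0,0)
cv2.imwrite('pics/both.png',cv2.resize(np.hstack([f(a),f(b)]),(800,int(h*800/(a.shape[1]+b.shape[1])))))
E
```

```text
scene
brass [389.2523 264.2613] (0.595656156539917, -0.148405060172081) 0.019493592903017998 0.06245560622610802 111
brass [335.75   298.6515] (0.43055459856987, -0.10496363788843155) 0.018920723348855972 0.06218590905140997 132
brass [378.8897 309.8015] (0.46069732308387756, -0.20262159407138824) 0.018705200403928757 0.06382556154553343 136
lid [281.5516 221.8033] ((0.5495351552963257, 0.15915119647979736), (0.1054958924651146, 0.22059330344200134), 8.993294715881348) 0.07704988660792855 1967
red [263.7632 237.5   ] [0.4696 0.1453 0.083 ] [0.4905 0.1606 0.0865] [0.4624 0.1323 0.0637]
blk [273.375  218.5156] [0.518  0.1516 0.1094] [0.5274 0.1715 0.1133] [0.5109 0.1328 0.1015]
blk [601.75   278.3438] [ 0.7613 -0.5744  0.1273] [ 0.7714 -0.5657  0.1297] [ 0.7547 -0.5828  0.1237]
side
brass [362.2614 207.4545] (0.46059033274650574, -0.20136229693889618) 0.021008359268307686 0.06358155812978239 88
brass [312.6265 208.4217] (0.5923499464988708, -0.14863771200180054) 0.02151700109243393 0.06451493172269485 83
brass [362.1442 227.2308] (0.42987915873527527, -0.10405760258436203) 0.019505785778164864 0.06409354875247486 104
lid [281.2067 271.7764] ((0.5484031438827515, 0.1604086011648178), (0.1018095463514328, 0.22275719046592712), 9.004987716674805) 0.07844632853454048 2312
red [315.5 270.5] [0.4664 0.1503 0.0856] [0.4743 0.1646 0.0903] [0.4612 0.1314 0.0792]
blk [293.8065 260.5484] [0.5168 0.161  0.1102] [0.5227 0.1768 0.1168] [0.5107 0.1373 0.0995]
```

View pics/both.png

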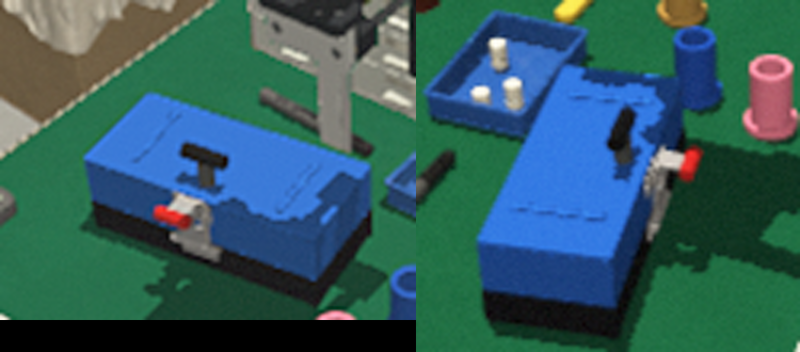

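View pics/wrist0.png

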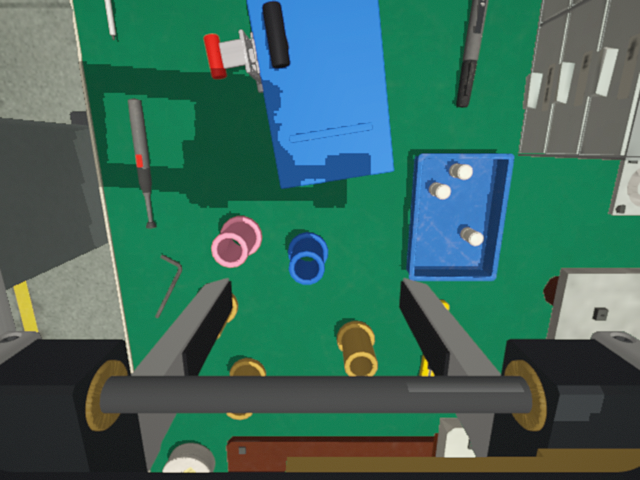

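The crops confirm it: the blue-lidded black case has its silver hasp with the red grip at crop (172,215) on the robot side, and the wrist view shows the red grip at (215,55). Case yaw is about 9°, centre about (0.549, 0.160). I'll turn the tool so it closes along the case's y, and move over the grip.

{"api": "move_arm", "payload": {
  "deltas": [0,0,0.14,3,-2,0,-1,0,0,0.28,6,-4,0,-1,0,0,0.42,9,-5,1,-1,0,0,0.56,12,-6,2,-1,0,0,0.7,14.7,-8,3,-1,0,0,0.84,14.7,-8,3,-1,0,0,0.98,14.7,-8,3,-1,0,0,1.12,14.7,-8,3,-1]
}}

```text
time: 0.95
tool_pos: [0.4695, 0.1474, 0.175]
ee_rot: [-3.141, 0.001, 0.446]
wrist_force: [-0.2, 0.0, -0.1]
width: 0.0936
finger_force: 0.0
```

{"api": "move_arm", "payload": {
  "deltas": [0,0,0.14,0,0,0,-1,0,0,0.294,0,0,0,-1,0,0,0.294,0,0,0,-1,0,0,0.294,0,0,0,-1]
}}

```text
time: 1.35
tool_pos: [0.4698, 0.147, 0.1752]
ee_rot: [3.142, 0.0, 0.16]
wrist_force: [0.4, -0.7, 0.3]
width: 0.0938
finger_force: 0.0
```

```bash
python3 - <<'E'
from h import *
np.set_printoptions(precision=4,suppress=True)
o=robot.get_obs();print(o['tool_pos'],o['ee_rot'],o['joint_positions'],o['width'])
snap('wrist','wrist1.png')
for c,p in blobs('wrist',(0,150,80),(6,255,255),(.06,.11),60): print('red',c,p.mean(0),cv2.minAreaRect(p[:,:2].astype(np.float32)),p[:,2].max(),len(p))
for c,p in blobs('wrist',(0,0,0),(180,255,70),(.09,.12),60): print('blk',c,p.mean(0),cv2.minAreaRect(p[:,:2].astype(np.float32)),p[:,2].max(),len(p))
for c,p in blobs('wrist',(105,120,40),(125,255,255),(.070,.085),2000): print('lid',c,cv2.minAreaRect(p[:,:2].astype(np.float32)),np.median(p[:,2]),len(p))
E
```

```text
[0.4698 0.147  0.1752] [3.1416 0.0005 0.1598] [ 0.188  -0.0334  1.554   0.      1.6215  1.5989] 0.0937993878268301
red [314.9676 247.0389] [0.4705 0.149  0.0857] ((0.47002917528152466, 0.14890438318252563), (0.01061259862035513, 0.02935798279941082), 9.236227035522461) 0.08864158707254088 463
blk [315.006  186.3636] [0.5214 0.1571 0.1113] ((0.5209890007972717, 0.15698474645614624), (0.013140584342181683, 0.038069020956754684), 8.117433547973633) 0.11452633910310389 1001
lid [315.23   136.9628] ((0.5502002239227295, 0.1617012917995453), (0.09960617870092392, 0.2196056842803955), 8.835987091064453) 0.07782288762987541 37098
```

View pics/wrist1.png

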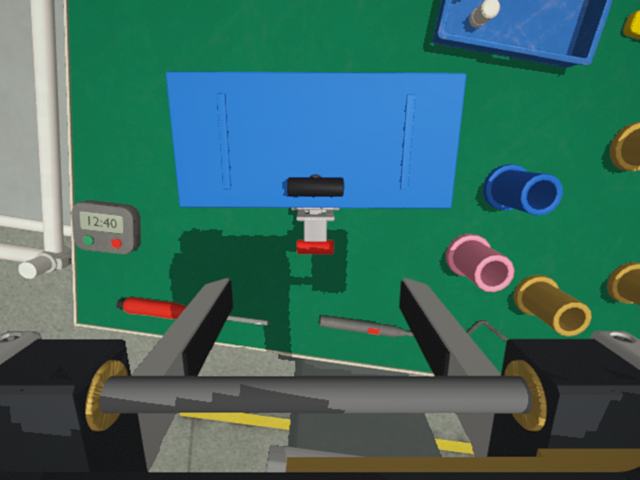

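The grip at (315,247) is centred between the fingers, and nothing lies beneath the descent. I'll descend and pinch it.

{"api": "move_arm", "payload": {
  "deltas": [0,0,0,0,-0.2,4,-1,0,0,0,0,-0.2,8,-1,0,0,0,0,-0.2,10.8,-1,0,0,0,0,-0.2,10.8,0,0,0,0,0,-0.2,10.8,0.2,0,0,0,0,-0.2,10.8,0.6,0,0,0,0,-0.2,10.8,0.6,0,0,0,0,-0.2,10.8,0.6]
}}

```text
time: 2.2
tool_pos: [0.4709, 0.1492, 0.0692]
ee_rot: [-3.142, -0.003, 0.157]
wrist_force: [0.2, 0.1, -0.2]
width: 0.0573
finger_force: 0.0
```

```bash
python3 - <<'E'
from h import *
for u,v in((265,322),(125,302),(320,320),(405,333)): print(onz('wrist',u,v,.008))
# arc rows in cm tool x,z (z down)
for q in np.linspace(0,1.15,9)[1:]:
    a=np.arctan2(24,52)+q;r=5.727;print(round(-(np.sin(a)*r-2.4),2),round(5.2-np.cos(a)*r,2))
E
```

```text
[0.35343966 0.18674192 0.008     ]
[0.35311879 0.34077082 0.008     ]
[0.36563556 0.12677481 0.008     ]
[0.3649107  0.02999577 0.008     ]
-0.72 0.4
-1.38 0.89
-1.95 1.48
-2.44 2.14
-2.83 2.87
-3.11 3.64
-3.28 4.45
-3.33 5.27
```

{"api": "move_arm", "payload": {
  "deltas": [0,0,0,0,0,0.2,0.7,0,0,0,0,0,0.2,0.7,0,0,0,0,0,0.2,0.7,0,0,0,0,0,0.2,0.7,0,0,0,0,0,0.2,0.7]
}}

```text
time: 2.7
tool_pos: [0.4698, 0.1478, 0.0655]
ee_rot: [3.139, 0.0, 0.157]
wrist_force: [-0.7, -5.0, 1.1]
width: 0.0296
finger_force: 30.0
```

{"api": "move_arm", "payload": {
  "deltas": [0,0,0,-0.7,0,0.4,0.7,0,0,0,-1.4,0,0.9,0.7,0,0,0,-1.95,0,1.5,0.7,0,0,0,-2.45,0,2.1,0.7,0,0,0,-2.8,0,2.9,0.7,0,0,0,-3.1,0,3.6,0.7,0,0,0,-3.3,0,4.4,0.7,0,0,0,-3.3,0,5.0,0.7]
}}

```text
time: 3.5
tool_pos: [0.437, 0.1426, 0.0158]
ee_rot: [3.139, -0.0, 0.157]
wrist_force: [-1.5, -6.0, 4.6]
width: 0.0295
finger_force: 30.0
```

{"api": "move_arm", "payload": {
  "deltas": [0,0,0,0,0,0,0.7,0,0,0,0,0,0,0.7]
}}

```text
time: 3.7
tool_pos: [0.437, 0.1427, 0.0155]
ee_rot: [3.139, 0.0, 0.157]
wrist_force: [0.3, -6.1, 1.5]
width: 0.0297
finger_force: 30.0
```

{"api": "move_arm", "payload": {
  "deltas": [0,0,0,0,0,0,0,0,0,0,0,0,0,0,0,0,0,0,0,0,-0.3,0,0,0,0,0,0,-0.6,0,0,0,0,0,-4,-0.6,0,0,0,0,0,-8,-0.6,0,0,0,0,0,-12,-0.6,0,0,0,2,-0.1,-13.5,-0.6]
}}

```text
time: 4.5
tool_pos: [0.4579, 0.1487, 0.1557]
ee_rot: [-3.141, -0.008, 0.157]
wrist_force: [0.9, 0.2, -0.2]
width: 0.075
finger_force: 0.0
```

{"api": "move_arm", "payload": {
  "deltas": [0,0,0,3,0,0,-0.5,0,0,0,6.5,0,0,-0.5,0,0,0,6.5,0,0,-0.5,0,0,0,6.5,0,0,-0.5]
}}

```text
time: 4.9
tool_pos: [0.5206, 0.1582, 0.1496]
ee_rot: [-3.141, 0.002, 0.157]
wrist_force: [0.5, -0.4, -0.3]
width: 0.0703
finger_force: 0.0
```

```bash
python3 - <<'E'
from h import *
np.set_printoptions(precision=4,suppress=True)
o=robot.get_obs();print(o['tool_pos'],o['ee_rot'],o['width'])
snap('wrist','wrist2.png')
for c,p in blobs('wrist',(0,150,80),(6,255,255),(.01,.11),60): print('red',c,p.mean(0),p[:,2].max(),len(p))
for c,p in blobs('wrist',(0,0,0),(180,255,70),(.09,.12),60): print('blk',c,p.mean(0),cv2.minAreaRect(p[:,:2].astype(np.float32)),p[:,2].max(),len(p))
for q in np.linspace(0,1.7,18)[1:]:
    a=np.arctan2(76,80)+q;r=11.034;print(round(q,2),round(8-np.cos(a)*r,2),round(7.6-np.sin(a)*r,2))
E
```

```text
[0.5206 0.1582 0.1496] [-3.1413  0.0021  0.1569] 0.07029475578239336
red [113.2533 301.4933] [0.4234 0.3447 0.0189] 0.020435782638799416 75
red [319.0786 328.9786] [0.4371 0.1432 0.0399] 0.041904041824390115 140
blk [319.4919 266.7379] [0.5226 0.1573 0.1101] ((0.5213045477867126, 0.15702132880687714), (0.01331439707428217, 0.038641057908535004), 9.455817222595215) 0.11459860705119893 1179
0.1 0.8 -0.76
0.2 1.67 -1.44
0.3 2.6 -2.02
0.4 3.59 -2.51
0.5 4.62 -2.9
0.6 5.69 -3.19
0.7 6.78 -3.37
0.8 7.88 -3.43
0.9 8.98 -3.39
1.0 10.07 -3.24
1.1 11.14 -2.98
1.2 12.18 -2.61
1.3 13.18 -2.14
1.4 14.13 -1.57
1.5 15.01 -0.92
1.6 15.83 -0.17
1.7 16.57 0.65
```

View pics/wrist2.png

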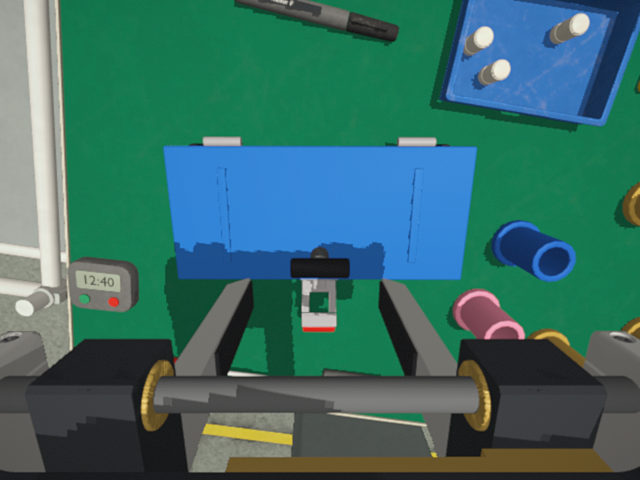

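The hasp lies down (red grip at (319,329), about 34 mm high). The handle at (320,267) is between the fingers.

{"api": "move_arm", "payload": {
  "deltas": [0,0,0,0,0.1,3,-0.5,0,0,0,0,0.1,5.7,-0.5,0,0,0,0,0.1,5.7,0,0,0,0,0,0.1,5.7,0.5,0,0,0,0,0.1,5.7,0.5,0,0,0,0,0.1,5.7,0.5,0,0,0,0,0.1,5.7,0.5,0,0,0,0,0.1,5.7,0.5]
}}

```text
time: 5.75
tool_pos: [0.5223, 0.1558, 0.0956]
ee_rot: [3.139, -0.003, 0.156]
wrist_force: [-1.5, -5.9, 6.8]
width: 0.0394
finger_force: 30.0
```

{"api": "move_arm", "payload": {
  "deltas": [0,0,0,0.4,0,-0.4,0.5,0,0,0,0.8,0,-0.76,0.5,0,0,0,1.67,0,-1.44,0.5,0,0,0,2.6,0,-2.02,0.5,0,0,0,3.6,0,-2.5,0.5,0,0,0,4.6,0,-2.9,0.5,0,0,0,5.7,0,-3.2,0.5,0,0,0,6.8,0,-3.4,0.5]
}}

```text
time: 6.55
tool_pos: [0.5868, 0.1659, 0.1272]
ee_rot: [3.139, 0.005, 0.156]
wrist_force: [-2.8, -5.9, 0.5]
width: 0.0395
finger_force: 30.0
```

{"api": "move_arm", "payload": {
  "deltas": [0,0,0,1.1,0,0,0.5,0,0,0,2.2,0,0,0.5,0,0,0,3.3,0,0.15,0.5,0,0,0,4.35,0,0.4,0.5,0,0,0,5.4,0,0.8,0.5,0,0,0,6.4,0,1.25,0.5,0,0,0,7.35,0,1.8,0.5,0,0,0,8.2,0,2.5,0.5]
}}

```text
time: 7.35
tool_pos: [0.6721, 0.1792, 0.1055]
ee_rot: [3.139, -0.007, 0.156]
wrist_force: [2.0, -5.3, 5.9]
width: 0.0386
finger_force: 30.0
```

{"api": "move_arm", "payload": {
  "deltas": [0,0,0,0.8,0,0.7,0.5,0,0,0,1.2,0,1.1,0.5,0,0,0,1.2,0,1.1,0.5,0,0,0,1.2,0,1.1,0.2,0,0,0,1.2,0,1.1,-0.2,0,0,0,1.2,0,1.1,-0.2,0,0,0,1.2,0,-3,-0.2,0,0,0,1.2,0,-7,-0.2]
}}

```text
time: 8.15
tool_pos: [0.6792, 0.1831, 0.1701]
ee_rot: [-3.14, 0.007, 0.158]
wrist_force: [0.9, -0.2, 1.3]
width: 0.0565
finger_force: 0.0
```

```bash
python3 - <<'E'
from h import *
print(robot.get_obs()['tool_pos'])
c=(0.5504,0.1616);ux=np.array([np.cos(.157),np.sin(.157)])
s=snap('scene','scene3.png');P=cloud('scene');q=(P[...,:2]-c)@ux;w=(P[...,:2]-c)@np.array([-ux[1],ux[0]])
h=cv2.cvtColor(s['image'],cv2.COLOR_RGB2HSV);m=(cv2.inRange(h,(100,100,30),(128,255,255))>0)&(abs(w)<.12)&(q>.03)&(q<.2)&(P[...,2]>.05)
print(m.sum(),np.polyfit(P[m][:,2],q[m],1),P[m][:,2].max())
E
```

```text
[0.67915194 0.18305857 0.17012272]
1791 [-0.25615201  0.10257434] 0.3100842443148957
```

View pics/scene3.png

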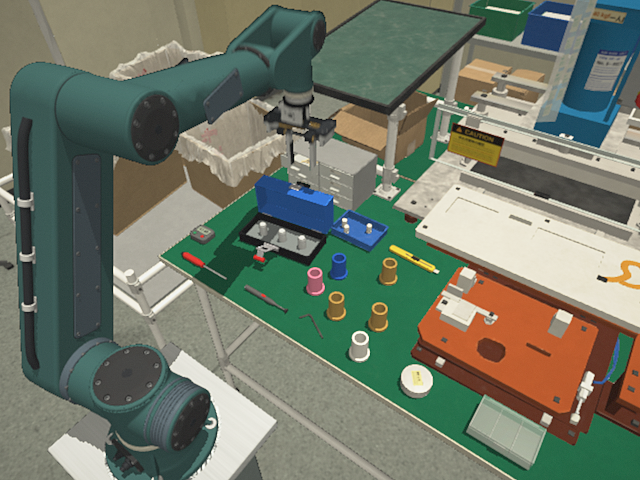

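Lid stands upright with three grey spigots visible at (266,229), (283,236) and (301,243); the bushes haven't moved. I'll move above the case to measure the spigots.

{"api": "move_arm", "payload": {
  "deltas": [0,0,0,0,0,-3,-0.2,0,0,0,-4,0,-3,-0.2,0,0,0,-8,0,-3,-0.2,0,0,0,-13,0,-3,-0.2,0,0,0,-13,0,-3,-0.2,0,0,0,-13,0,-3,-0.2]
}}

```text
time: 8.8
tool_pos: [0.5515, 0.1626, 0.2023]
ee_rot: [-3.141, -0.0, 0.158]
wrist_force: [-0.9, 0.1, 0.9]
width: 0.0561
finger_force: 0.0
```

```bash
python3 - <<'E'
from h import *
np.set_printoptions(precision=4,suppress=True)
o=robot.get_obs();print(o['tool_pos'],o['ee_rot'],o['width'])
snap('wrist','wrist4.png')
P=cloud('wrist');L=load('wrist')
c=np.array((0.5504,0.1616));ux=np.array([np.cos(.157),np.sin(.157)]);uy=np.array([-ux[1],ux[0]])
q=(P[...,:2]-c)@ux;w=(P[...,:2]-c)@uy
m=(P[...,2]>.037)&(P[...,2]<.046)&(abs(q)<.03)&(abs(w)<.09)
k,l,st,ce=cv2.connectedComponentsWithStats(m.astype(np.uint8))
for i in range(1,k):
    if st[i,4]>40:
        p=P[l==i];e=cv2.minEnclosingCircle(p[:,:2].astype(np.float32));print(ce[i],e,((np.array(e[0])-c)@ux,(np.array(e[0])-c)@uy),np.median(p[:,2]),st[i,4])
for cc,p in blobs('wrist',(10,80,60),(28,255,255),(.056,.066)): print('brass',cc,cv2.minEnclosingCircle(p[:,:2].astype(np.float32)))
E
```

```text
[0.5515 0.1626 0.2023] [-3.1407 -0.      0.1577] 0.05610812325439128
[257.3527 228.2073] ((0.5414546132087708, 0.22262778878211975), 0.010011491365730762) (np.float64(0.0007066838432659527), np.float64(0.06167585870034877)) 0.04052090441617551 275
[317.8043 228.3551] ((0.5506680607795715, 0.1621365249156952), 0.01015176996588707) (np.float64(0.00034865263402597687), np.float64(0.000488013224711159)) 0.040290032008421406 276
[378.722 228.668] ((0.5602797865867615, 0.10027988255023956), 0.00995277427136898) (np.float64(0.00017051629112366335), np.float64(-0.0621106907967286)) 0.04040235875353598 259
brass [630.3979 236.3183] ((0.597023606300354, -0.14316193759441376), 0.016786888241767883)
brass [551.5882 366.3971] ((0.44347673654556274, -0.10980991274118423), 0.011557450518012047)
```

View pics/wrist4.png

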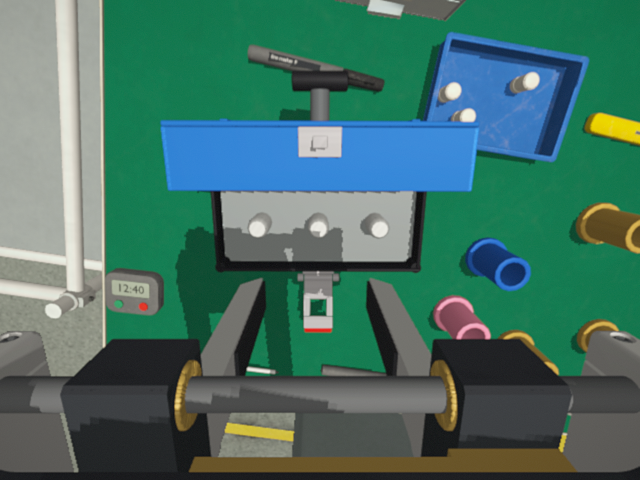

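The lid stands open, and the spigot tops at (257,228), (318,228) and (379,229) are located to about a millimetre. Now to the far brass bush (C).

{"api": "move_arm", "payload": {
  "deltas": [0,0,0,0,4,0,-0.2,0,0,0,0,9,0,-0.2,0,0,0,0,14,0,-0.2,0,0,0,-0.4,19,0,-0.2,0,0,0,-0.7,24,0,-0.2,0,0,0,-0.7,28,0,-0.2,0,0,0,-0.7,31.4,0,-0.2,0,0,0,-0.7,31.4,0,-0.2]
}}

```text
time: 9.65
tool_pos: [0.5968, -0.1544, 0.2019]
ee_rot: [3.14, -0.001, 0.151]
wrist_force: [0.5, -0.9, -0.0]
width: 0.0565
finger_force: 0.0
```

```bash
cat >> h.py <<'E'
def ring(lo=(8,70,50),hi=(30,255,255)):
    "top rings of bushes in wrist view: centre, and tool-frame shift in cm"
    o=robot.get_obs();snap('wrist','ring.png');P=cloud('wrist');L=load('wrist')
    h=cv2.cvtColor(L['im'],cv2.COLOR_RGB2HSV);m=((cv2.inRange(h,lo,hi)>0)&(P[...,2]>.0585)&(P[...,2]<.064)).astype(np.uint8)
    k,l,st,ce=cv2.connectedComponentsWithStats(m);M=R.from_euler('xyz',o['ee_rot']).as_matrix()
    print(o['tool_pos'],o['ee_rot'],o['width'])
    for i in range(1,k):
        if st[i,4]<150: continue
        p=P[l==i][:,:2].astype(np.float32);x,r=cv2.minEnclosingCircle(p)
        print(ce[i].round(),np.round(x,4),round(r,4),st[i,4],'shift cm',((np.array([*x,0])-[*o['tool_pos'][:2],0])@M*100).round(2))
E
python3 -c "from h import *;ring()"
```

```text
[ 0.59679695 -0.15435136  0.20189519] [ 3.13997544e+00 -5.96673658e-04  1.50835351e-01] 0.05648418789981895
[310. 230.] [ 0.598  -0.1475] 0.0177 464 shift cm [ 0.22 -0.66 -0.  ]
[339. 360.] [ 0.4619 -0.1992] 0.0183 334 shift cm [-14.01   2.41  -0.  ]
```

View pics/ring.png

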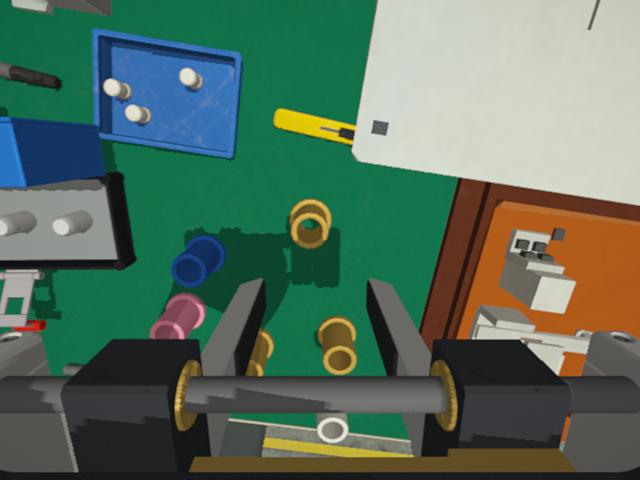

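The ring at (310,230) is brass bush C, clear of the blue look-alike at (197,262). I'll check heights in the gripper body's footprint, then grasp.

```bash
python3 - <<'E'
from h import *
P=cloud('wrist')
for c in((.598,-.1475),(.462,-.2),(.43,-.1045)):
    for n in('scene','wrist'):
        P=cloud(n);d=P[...,:2]-c;u=d@[.9885,.151];w=d@[-.151,.9885]
        m=(abs(u)<.05)&(abs(w)<.1)&(P[...,2]<.15);print(n,P[m][:,2].max() if m.any() else None)
E
```

```text
scene 0.0621174119843666
wrist 0.0617353154767567
scene 0.09198111654483387
wrist 0.0615557640003237
scene 0.06399459778352456
wrist 0.0615557640003237
```

{"api": "move_arm", "payload": {
  "deltas": [0,0,0,0.2,-0.65,4,-0.1,0,0,0,0.2,-0.65,8,-0.1,0,0,0,0.2,-0.65,10,-0.1,0,0,0,0.2,-0.65,10,-0.1]
}}

```text
time: 10.1
tool_pos: [0.5942, -0.1402, 0.0981]
ee_rot: [-3.137, 0.007, 0.159]
wrist_force: [-0.5, 0.3, -0.1]
width: 0.0516
finger_force: 0.0
```

{"api": "move_arm", "payload": {
  "deltas": [0,0,0,0,0,0,-0.1,0,0,0,0,0,0,-0.1,0,0,0,0,0,0,-0.1]
}}

```text
time: 10.4
tool_pos: [0.5973, -0.1425, 0.1051]
ee_rot: [3.14, -0.004, 0.157]
wrist_force: [-0.0, -0.1, 0.2]
width: 0.0518
finger_force: 0.0
```

```bash
python3 -c "from h import *;ring()"
```

```text
[ 0.59734078 -0.14253468  0.10506801] [ 3.1396279  -0.00410827  0.15729863] 0.05177919251022801
[325. 266.] [ 0.5981 -0.1474] 0.0179 890 shift cm [0.  0.5 0. ]
[362. 435.] [ 0.4627 -0.2004] 0.0183 581 shift cm [-14.2    3.6   -0.05]
[247. 442.] [ 0.4388 -0.1088] 0.0153 227 shift cm [-15.13  -5.81  -0.07]
```

{"api": "move_arm", "payload": {
  "deltas": [0,0,0,0.1,0.5,0,-0.1,0,0,0,0.1,0.5,3.5,-0.1,0,0,0,0.1,0.5,7.1,-0.1,0,0,0,0.1,0.5,7.1,-0.1,0,0,0,0.1,0.5,7.1,0.2,0,0,0,0.1,0.5,7.1,0.5,0,0,0,0.1,0.5,7.1,0.5,0,0,0,0.1,0.5,7.1,0.5]
}}

```text
time: 11.25
tool_pos: [0.5994, -0.1482, 0.0344]
ee_rot: [3.138, -0.005, 0.157]
wrist_force: [0.1, -1.0, 3.5]
width: 0.0347
finger_force: 30.0
```

{"api": "move_arm", "payload": {
  "deltas": [0,0,0,0,0,0,0.5,0,0,0,0,0,0,0.5,0,0,0,0,0,-4,0.5,0,0,0,0,0,-8,0.5,0,0,0,0,0,-10,0.5,0,0,0,0,0,-10,0.5]
}}

```text
time: 11.85
tool_pos: [0.5996, -0.1476, 0.1358]
ee_rot: [3.138, -0.007, 0.157]
wrist_force: [1.1, -1.3, -2.7]
width: 0.035
finger_force: 30.0
```

```bash
cat >> h.py <<'E'
def held(t=None):
    "held bush: bore/top ring centre in tool frame; shift cm to target"
    o=robot.get_obs();snap('wrist','held.png');P=cloud('wrist');L=load('wrist');M=R.from_euler('xyz',o['ee_rot']).as_matrix()
    T=(P-o['tool_pos'])@M;h=cv2.cvtColor(L['im'],cv2.COLOR_RGB2HSV)
    m=(cv2.inRange(h,(8,50,30),(30,255,255))>0)&(abs(T[...,0])<.03)&(abs(T[...,1])<.022)&(T[...,2]<.02)&(T[...,2]>-.06)
    p=T[m]; print(o['tool_pos'],o['ee_rot'],o['width'],len(p))
    if len(p):
        zt=np.percentile(p[:,2],2);q=p[p[:,2]<zt+.004];x,r=cv2.minEnclosingCircle(q[:,:2].astype(np.float32))
        print('bush top in tool',np.round(x,4),round(r,4),zt)
    if t is not None: print('tcp->target cm',((np.array([*t,0])-[*o['tool_pos'][:2],0])@M*100).round(2))
E
python3 -c "from h import *;held((.5414,.2226))"
```

```text
[ 0.59955999 -0.14758381  0.13576364] [ 3.13842993 -0.00697565  0.15703954] 0.03502866012524766 5168
bush top in tool [-0.002  -0.0011] 0.0188 -0.0262205140413842
tcp->target cm [  0.05 -37.47  -0.12]
```

View pics/held.png

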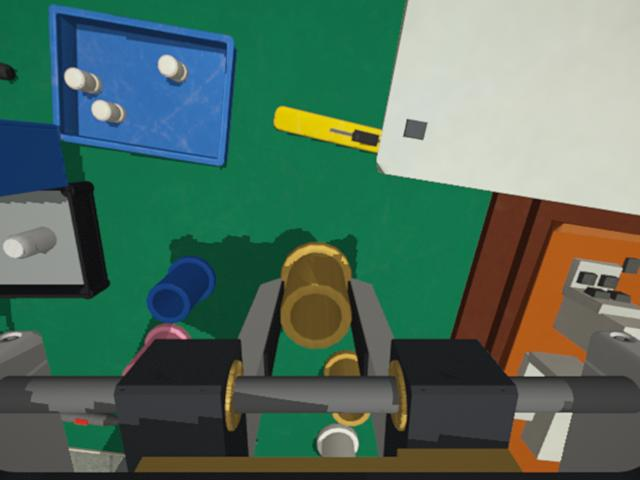

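The bush is held squarely (ring at (315,315)), about 1.5 mm towards the robot of the TCP. I'll carry it to the left spigot.

{"api": "move_arm", "payload": {
  "deltas": [0,0,0,0.2,-4,0,0.5,0,0,0,0.2,-9,0,0.5,0,0,0,0.2,-14,0,0.5,0,0,0,0.2,-19,0,0.5,0,0,0,0.2,-24,0,0.5,0,0,0,0.2,-29,0,0.5,0,0,0,0.2,-34,0,0.5,0,0,0,0.2,-37.5,0,0.5]
}}

```text
time: 12.7
tool_pos: [0.5379, 0.2262, 0.1279]
ee_rot: [-3.141, 0.006, 0.159]
wrist_force: [-0.8, -0.2, -2.2]
width: 0.0354
finger_force: 30.0
```

{"api": "move_arm", "payload": {
  "deltas": [0,0,0,0,0,2,0.5,0,0,0,0,0,3,0.5,0,0,0,0,0,3.5,0.5,0,0,0,0,0,3.5,0.5,0,0,0,0,0,3.5,0.5]
}}

```text
time: 13.2
tool_pos: [0.5412, 0.2226, 0.0963]
ee_rot: [3.142, 0.0, 0.155]
wrist_force: [-0.3, 0.3, -2.3]
width: 0.0354
finger_force: 30.0
```

```bash
python3 -c "from h import *;held((.5414,.2226))"
```

```text
[0.54118149 0.22260495 0.09634801] [3.14150626e+00 3.22260087e-04 1.55260002e-01] 0.03536556636684298 5153
bush top in tool [-0.0009 -0.0015] 0.0183 -0.02625228588163653
tcp->target cm [ 0.02  0.   -0.  ]
```

{"api": "move_arm", "payload": {
  "deltas": [0,0,0,0.1,0.1,0,0.5,0,0,0,0.1,0.1,1,0.5,0,0,0,0.1,0.1,2,0.5,0,0,0,0.1,0.1,3,0.5,0,0,0,0.1,0.1,3.5,0.5,0,0,0,0.1,0.1,3.5,0.5]
}}

```text
time: 13.85
tool_pos: [0.5413, 0.2223, 0.0597]
ee_rot: [3.141, 0.003, 0.157]
wrist_force: [0.4, 0.3, -2.0]
width: 0.0348
finger_force: 30.0
```

{"api": "move_arm", "payload": {
  "deltas": [0,0,0,0,0,1,0.5,0,0,0,0,0,1.7,0.5,0,0,0,0,0,2.0,0.5,0,0,0,0,0,2.1,0.5,0,0,0,0,0,2.1,0.5]
}}

```text
time: 14.35
tool_pos: [0.5422, 0.2228, 0.0406]
ee_rot: [-3.142, -0.0, 0.157]
wrist_force: [0.2, 0.3, -2.3]
width: 0.0349
finger_force: 30.0
```

{"api": "move_arm", "payload": {
  "deltas": [0,0,0,0,0,0.1,0.2,0,0,0,0,0,0.1,0.1,0,0,0,0,0,0.1,0.02,0,0,0,0,0,0.1,0.02,0,0,0,0,0,-4,0.02,0,0,0,0,0,-8,0.02,0,0,0,-1,3,-12,-0.2,0,0,0,-3,8,-15,-0.2]
}}

```text
time: 15.15
tool_pos: [0.5287, 0.1505, 0.1882]
ee_rot: [-3.141, -0.006, 0.16]
wrist_force: [1.1, -1.2, 0.2]
width: 0.0557
finger_force: 0.0
```

{"api": "move_arm", "payload": {
  "deltas": [0,0,0,-1.5,4,0,-0.2,0,0,0,-3,8,0,-0.2,0,0,0,-5,12,0,-0.2,0,0,0,-7,16,0,-0.2,0,0,0,-9,20,0,-0.2,0,0,0,-11,24,0,-0.2,0,0,0,-11.4,28.5,0,-0.2,0,0,0,-11.4,32.5,0,-0.2]
}}

```text
time: 15.95
tool_pos: [0.4649, -0.1913, 0.1851]
ee_rot: [3.14, -0.001, 0.156]
wrist_force: [0.6, 0.7, -0.0]
width: 0.0564
finger_force: 0.0
```

{"api": "move_arm", "payload": {
  "deltas": [0,0,0,0,0,4,-0.2,0,0,0,0,0,8,-0.2,0,0,0,0,0,8,-0.2,0,0,0,0,0,8,-0.2,0,0,0,0,0,8,-0.2]
}}

```text
time: 16.45
tool_pos: [0.4671, -0.1897, 0.1072]
ee_rot: [3.139, -0.004, 0.157]
wrist_force: [-0.1, -0.7, -0.0]
width: 0.0564
finger_force: 0.0
```

```bash
python3 -c "from h import *;ring()"
```

```text
[ 0.46714151 -0.18973933  0.10715039] [ 3.1386708  -0.00389212  0.15737699] 0.05636217818108277
[331. 274.] [ 0.4619 -0.1997] 0.0179 861 shift cm [-0.68  0.9   0.  ]
[189. 293.] [ 0.4316 -0.1033] 0.0181 873 shift cm [-2.15 -9.1  -0.03]
```

View pics/ring.png

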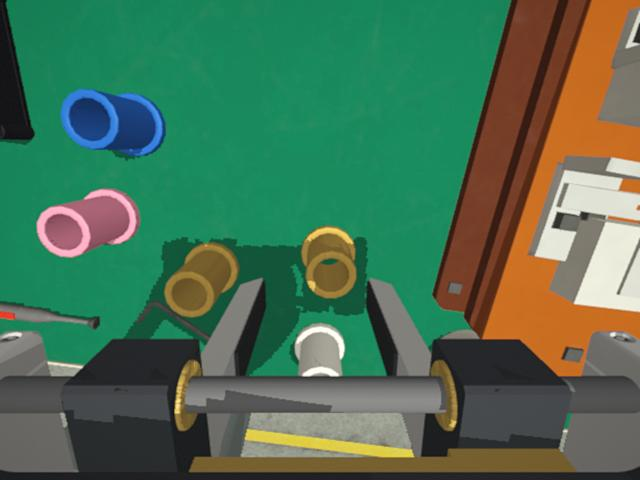

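Brass bush B's ring is at (331,274), with the white look-alike at (320,350) well clear of the fingers. Grasping it.

{"api": "move_arm", "payload": {
  "deltas": [0,0,0,-0.65,1.0,0,-0.2,0,0,0,-0.65,1.0,3.5,-0.2,0,0,0,-0.65,1.0,7.2,-0.2,0,0,0,-0.65,1.0,7.2,-0.2,0,0,0,-0.65,1.0,7.2,0.2,0,0,0,-0.65,1.0,7.2,0.5,0,0,0,-0.65,1.0,7.2,0.5,0,0,0,-0.65,1.0,7.2,0.5]
}}

```text
time: 17.3
tool_pos: [0.4624, -0.2013, 0.0349]
ee_rot: [3.138, -0.004, 0.157]
wrist_force: [1.1, -0.9, 4.5]
width: 0.0361
finger_force: 30.0
```

{"api": "move_arm", "payload": {
  "deltas": [0,0,0,0,0,0,0.5,0,0,0,0,0,0,0.5,0,0,0,0,0,-4,0.5,0,0,0,0,0,-8,0.5,0,0,0,0,0,-10,0.5,0,0,0,0,0,-10,0.5]
}}

```text
time: 17.9
tool_pos: [0.4626, -0.201, 0.136]
ee_rot: [3.137, -0.006, 0.157]
wrist_force: [1.2, 0.2, -3.5]
width: 0.0352
finger_force: 30.0
```

```bash
python3 -c "from h import *;held((.5507,.1620))"
```

```text
[ 0.46256355 -0.20104884  0.1360266 ] [ 3.13705221 -0.0058681   0.15700327] 0.03522848974531628 5064
bush top in tool [-0.0004 -0.0013] 0.0184 -0.02555716435780295
tcp->target cm [ 14.38 -34.48  -0.07]
```

{"api": "move_arm", "payload": {
  "deltas": [0,0,0,2,-4,0,0.5,0,0,0,4,-8,0,0.5,0,0,0,6,-12,0,0.5,0,0,0,8,-16.5,0,0.5,0,0,0,10,-21,0,0.5,0,0,0,12,-25.5,0,0.5,0,0,0,14,-30,0,0.5,0,0,0,14.4,-34.4,0,0.5]
}}

```text
time: 18.75
tool_pos: [0.5484, 0.1642, 0.1285]
ee_rot: [3.141, 0.005, 0.157]
wrist_force: [-0.2, 0.6, -2.8]
width: 0.0358
finger_force: 30.0
```

{"api": "move_arm", "payload": {
  "deltas": [0,0,0,0,0,2,0.5,0,0,0,0,0,3.5,0.5,0,0,0,0,0,3.5,0.5,0,0,0,0,0,3.5,0.5,0,0,0,0,0,3.5,0.5]
}}

```text
time: 19.25
tool_pos: [0.5496, 0.1612, 0.0977]
ee_rot: [3.141, -0.001, 0.155]
wrist_force: [0.3, 0.1, -3.3]
width: 0.0355
finger_force: 30.0
```

```bash
python3 -c "from h import *;held((.5507,.1620))"
```

```text
[0.54960202 0.16115331 0.09767325] [ 3.14148665e+00 -6.55888757e-04  1.54949615e-01] 0.03550766832027886 5068
bush top in tool [-0.0004 -0.0013] 0.0184 -0.025504943745876262
tcp->target cm [ 0.12 -0.07  0.  ]
```

{"api": "move_arm", "payload": {
  "deltas": [0,0,0,0.15,0.05,0,0.5,0,0,0,0.15,0.05,1,0.5,0,0,0,0.15,0.05,2,0.5,0,0,0,0.15,0.05,3,0.5,0,0,0,0.15,0.05,3.5,0.5,0,0,0,0.15,0.05,3.5,0.5]
}}

```text
time: 19.9
tool_pos: [0.55, 0.1615, 0.0606]
ee_rot: [3.141, 0.002, 0.157]
wrist_force: [-0.1, -0.5, -2.5]
width: 0.0355
finger_force: 30.0
```

{"api": "move_arm", "payload": {
  "deltas": [0,0,0,0,0,1,0.5,0,0,0,0,0,1.7,0.5,0,0,0,0,0,2.0,0.5,0,0,0,0,0,2.1,0.5,0,0,0,0,0,2.1,0.5]
}}

```text
time: 20.4
tool_pos: [0.5505, 0.1619, 0.0411]
ee_rot: [3.141, 0.001, 0.157]
wrist_force: [-0.4, -1.2, -3.0]
width: 0.0353
finger_force: 30.0
```

{"api": "move_arm", "payload": {
  "deltas": [0,0,0,0,0,0.1,0.2,0,0,0,0,0,0.1,0.1,0,0,0,0,0,0.1,0.02,0,0,0,0,0,0.1,0.02,0,0,0,0,0,-4,0.02,0,0,0,0,0,-8,0.02,0,0,0,-1,2,-12,-0.2,0,0,0,-4,6,-15,-0.2]
}}

```text
time: 21.2
tool_pos: [0.5257, 0.1037, 0.1908]
ee_rot: [-3.141, -0.006, 0.16]
wrist_force: [0.5, -0.1, 0.5]
width: 0.0558
finger_force: 0.0
```

{"api": "move_arm", "payload": {
  "deltas": [0,0,0,-3,4,0,-0.2,0,0,0,-6,8,0,-0.2,0,0,0,-9,12,0,-0.2,0,0,0,-11.9,16,0,-0.2,0,0,0,-11.9,18.4,2,-0.2,0,0,0,-11.9,18.4,6,-0.2,0,0,0,-11.9,18.4,8,-0.2,0,0,0,-11.9,18.4,8,-0.2]
}}

```text
time: 22.0
tool_pos: [0.4326, -0.097, 0.1038]
ee_rot: [-3.138, 0.006, 0.156]
wrist_force: [-0.0, 0.1, 0.2]
width: 0.0564
finger_force: 0.0
```

{"api": "move_arm", "payload": {
  "deltas": [0,0,0,0,0,0,-0.2,0,0,0,0,0,0,-0.2]
}}

```text
time: 22.2
tool_pos: [0.4364, -0.0978, 0.109]
ee_rot: [3.14, -0.003, 0.157]
wrist_force: [0.5, 0.5, 0.2]
width: 0.0563
finger_force: 0.0
```

```bash
python3 -c "from h import *;ring()"
```

```text
[ 0.43644727 -0.09781775  0.10904521] [ 3.13986602 -0.00330055  0.15728818] 0.056282765101790914
[324. 271.] [ 0.4316 -0.1028] 0.0178 857 shift cm [-0.55  0.42 -0.  ]
```

View pics/ring.png

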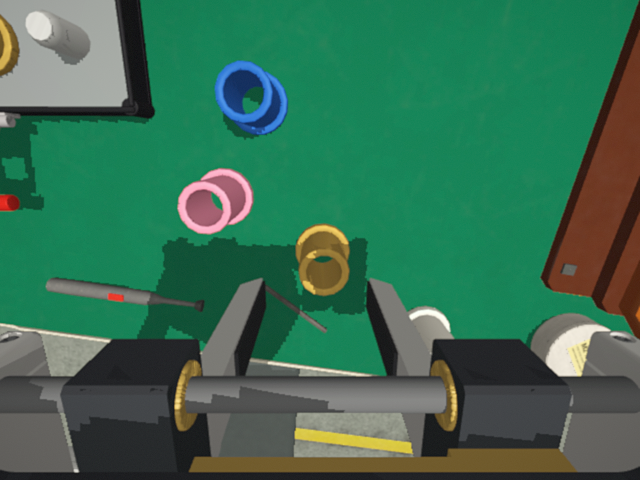

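Brass bush A is at (324,271), unmoved; pink at (205,207) clears the left finger.

{"api": "move_arm", "payload": {
  "deltas": [0,0,0,-0.5,0.5,0,-0.2,0,0,0,-0.5,0.5,3.5,-0.2,0,0,0,-0.5,0.5,7.3,-0.2,0,0,0,-0.5,0.5,7.3,-0.2,0,0,0,-0.5,0.5,7.3,0.2,0,0,0,-0.5,0.5,7.3,0.5,0,0,0,-0.5,0.5,7.3,0.5,0,0,0,-0.5,0.5,7.3,0.5]
}}

```text
time: 23.05
tool_pos: [0.4327, -0.1041, 0.0364]
ee_rot: [3.139, -0.004, 0.157]
wrist_force: [-0.5, 0.1, 4.5]
width: 0.0348
finger_force: 30.0
```

{"api": "move_arm", "payload": {
  "deltas": [0,0,0,0,0,0,0.5,0,0,0,0,0,0,0.5,0,0,0,0,0,-4,0.5,0,0,0,0,0,-8,0.5,0,0,0,0,0,-10,0.5,0,0,0,0,0,-10,0.5]
}}

```text
time: 23.65
tool_pos: [0.4332, -0.1041, 0.1378]
ee_rot: [3.138, -0.007, 0.157]
wrist_force: [0.3, -0.1, -1.8]
width: 0.0347
finger_force: 30.0
```

```bash
python3 -c "from h import *;held((.5601,.1004))"
```

```text
[ 0.43317188 -0.10407612  0.13775611] [ 3.13776293 -0.00690425  0.15693253] 0.034676861853666315 4895
bush top in tool [-0.0004 -0.0013] 0.0182 -0.02428104940878666
tcp->target cm [ 15.73 -18.21   0.04]
```

{"api": "move_arm", "payload": {
  "deltas": [0,0,0,3,-3.5,0,0.5,0,0,0,6,-7,0,0.5,0,0,0,9,-10.5,0,0.5,0,0,0,12,-14,0,0.5,0,0,0,15.8,-17,0,0.5,0,0,0,15.8,-18.1,0,0.5,0,0,0,15.8,-18.1,2,0.5,0,0,0,15.8,-18.1,3.5,0.5]
}}

```text
time: 24.5
tool_pos: [0.5568, 0.1004, 0.0955]
ee_rot: [-3.141, 0.005, 0.158]
wrist_force: [-0.7, -0.7, -2.1]
width: 0.0346
finger_force: 30.0
```

{"api": "move_arm", "payload": {
  "deltas": [0,0,0,0,0,0,0.5,0,0,0,0,0,0,0.5,0,0,0,0,0,0,0.5]
}}

```text
time: 24.8
tool_pos: [0.559, 0.0996, 0.0997]
ee_rot: [3.141, -0.001, 0.156]
wrist_force: [-0.1, 0.3, -2.7]
width: 0.0347
finger_force: 30.0
```

```bash
python3 -c "from h import *;held((.5601,.1004))"
```

```text
[0.5589972  0.09957825 0.09974878] [ 3.14146707e+00 -1.23706235e-03  1.55854724e-01] 0.03466512255929498 4895
bush top in tool [-0.0003 -0.0014] 0.0182 -0.024258698033054756
tcp->target cm [ 0.12 -0.06  0.  ]
```

{"api": "move_arm", "payload": {
  "deltas": [0,0,0,0.13,0.07,0,0.5,0,0,0,0.13,0.07,1,0.5,0,0,0,0.13,0.07,2,0.5,0,0,0,0.13,0.07,3,0.5,0,0,0,0.13,0.07,3.5,0.5,0,0,0,0.13,0.07,3.5,0.5]
}}

```text
time: 25.45
tool_pos: [0.5597, 0.0995, 0.0625]
ee_rot: [3.142, 0.002, 0.157]
wrist_force: [0.4, -0.1, -3.2]
width: 0.0347
finger_force: 30.0
```

{"api": "move_arm", "payload": {
  "deltas": [0,0,0,0,0,1,0.5,0,0,0,0,0,1.7,0.5,0,0,0,0,0,2.0,0.5,0,0,0,0,0,2.1,0.5,0,0,0,0,0,2.1,0.5]
}}

```text
time: 25.95
tool_pos: [0.5599, 0.0997, 0.0429]
ee_rot: [-3.141, 0.001, 0.157]
wrist_force: [0.4, 0.9, -2.2]
width: 0.0342
finger_force: 30.0
```

{"api": "move_arm", "payload": {
  "deltas": [0,0,0,0,0,0.1,0.2,0,0,0,0,0,0.1,0.1,0,0,0,0,0,0.1,0.02,0,0,0,0,0,0.1,0.02,0,0,0,0,0,-4,0.02,0,0,0,0,0,-8,0.02,0,0,0,0,-3,-12,-0.2,0,0,0,0,-6.3,-16,-0.2]
}}

```text
time: 26.75
tool_pos: [0.5506, 0.1606, 0.2037]
ee_rot: [-3.142, -0.001, 0.154]
wrist_force: [0.9, -0.3, 0.8]
width: 0.0556
finger_force: 0.0
```

{"api": "move_arm", "payload": {
  "deltas": [0,0,0,0,0,0,-0.2,0,0,0,0,0,0,-0.2,0,0,0,0,0,0,-0.2]
}}

```text
time: 27.05
tool_pos: [0.5498, 0.1601, 0.1999]
ee_rot: [3.141, 0.003, 0.156]
wrist_force: [-0.5, -0.4, 0.4]
width: 0.057
finger_force: 0.0
```

```bash
python3 - <<'E'
from h import *
o=robot.get_obs();snap('wrist','wrist9.png');P=cloud('wrist');print(o['tool_pos'])
for t in((.5601,.1004),(.5507,.1620),(.5414,.2226)):
    m=(np.hypot(P[...,0]-t[0],P[...,1]-t[1])<.026)&(P[...,2]>.055)&(P[...,2]<.09);p=P[m]
    x,r=cv2.minEnclosingCircle(p[:,:2].astype(np.float32));print(t,np.round(x,4),round(r,4),np.median(p[:,2]))
E
```

```text
[0.54979161 0.16007925 0.19988893]
(0.5601, 0.1004) [0.5588 0.1015] 0.0181 0.06509144719123572
(0.5507, 0.162) [0.5499 0.1631] 0.0181 0.06518117173733529
(0.5414, 0.2226) [0.5425 0.2238] 0.0179 0.0653400728005415
```

View pics/wrist9.png

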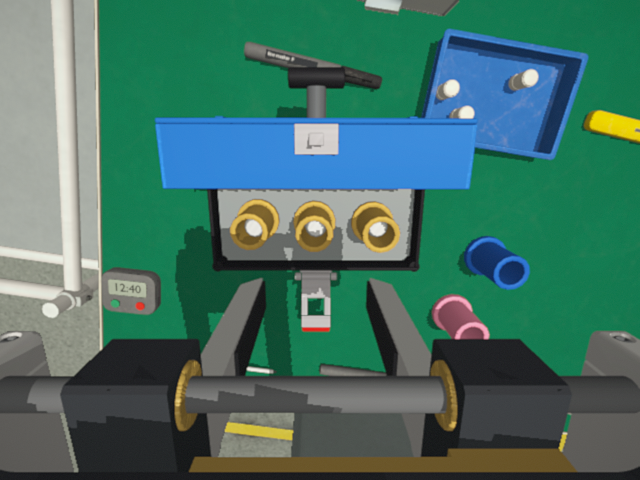

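All three bushes are seated: ring tops at (255,228), (316,228) and (379,228) are at 65 mm. Now I'll find the handle to shut the lid.

```bash
python3 - <<'E'
from h import *
P=cloud('wrist');L=load('wrist');c=(0.5505,0.1618);ux=np.array([np.cos(.157),np.sin(.157)]);uy=np.array([-ux[1],ux[0]])
q=(P[...,:2]-c)@ux;w=(P[...,:2]-c)@uy
m=(abs(w)<.025)&(q>.105)&(q<.16)&(P[...,2]>.085)&(P[...,2]<.14)
m&=(P[...,2]>.085);print(m.sum())
b=m&(abs(w)>.009);p=P[b];print(np.percentile(q[b],[2,50,98]),np.percentile(w[b],[2,98]),np.percentile(p[:,2],[50,98]))
o=robot.get_obs()['tool_pos'];print((o[:2]-c)@ux,(o[:2]-c)@uy,o[2])
E
```

```text
1576
[0.11845322 0.1241948  0.13111426] [-0.01994781  0.01885418] [0.11598287 0.11800979]
-0.001165064312534863 -0.0017827827184868667 0.19935424088082773
```

{"api": "move_arm", "payload": {
  "deltas": [0,0,0,4,-0.1,0,-0.2,0,0,0,8.5,-0.1,0,-0.2,0,0,0,12.5,-0.1,0,-0.2,0,0,0,12.5,-0.1,0,-0.2,0,0,0,12.5,-0.1,4,-0.2,0,0,0,12.5,-0.1,8,-0.2,0,0,0,12.5,-0.1,10.3,-0.2,0,0,0,12.5,-0.1,10.3,-0.2]
}}

```text
time: 27.9
tool_pos: [0.6693, 0.1795, 0.0913]
ee_rot: [3.141, 0.013, 0.156]
wrist_force: [-0.3, 0.5, 0.1]
width: 0.0563
finger_force: 0.0
```

{"api": "move_arm", "payload": {
  "deltas": [0,0,0,0,0,0,0.2,0,0,0,0,0,0,0.5,0,0,0,0,0,0,0.5,0,0,0,0,0,0,0.5,0,0,0,0,0,0,0.5]
}}

```text
time: 28.4
tool_pos: [0.6754, 0.1797, 0.101]
ee_rot: [3.139, -0.004, 0.156]
wrist_force: [2.0, -5.0, 2.6]
width: 0.0396
finger_force: 30.0
```

```bash
python3 - <<'E'
import numpy as np
r=11.034;a0=np.arctan2(76,80)+1.55
for q in np.arange(1.45,-.06,-.1):
    a=np.arctan2(76,80)+q;print(round(q,2),round((np.cos(a0)-np.cos(a))*r,2),round((np.sin(a0)-np.sin(a))*r,2))
E
```

```text
1.45 -0.85 -0.7
1.35 -1.77 -1.31
1.25 -2.74 -1.83
1.15 -3.76 -2.25
1.05 -4.82 -2.56
0.95 -5.9 -2.77
0.85 -7.0 -2.87
0.75 -8.1 -2.86
0.65 -9.2 -2.74
0.55 -10.28 -2.5
0.45 -11.33 -2.17
0.35 -12.34 -1.73
0.25 -13.3 -1.19
0.15 -14.21 -0.55
0.05 -15.04 0.17
-0.05 -15.8 0.97
```

{"api": "move_arm", "payload": {
  "deltas": [0,0,0,-0.85,0,-0.7,0.5,0,0,0,-1.75,0,-1.3,0.5,0,0,0,-2.75,0,-1.8,0.5,0,0,0,-3.75,0,-2.25,0.5,0,0,0,-4.8,0,-2.55,0.5,0,0,0,-5.9,0,-2.75,0.5,0,0,0,-7,0,-2.85,0.5,0,0,0,-8.1,0,-2.85,0.5]
}}

```text
time: 29.2
tool_pos: [0.5971, 0.1675, 0.1305]
ee_rot: [3.139, -0.01, 0.156]
wrist_force: [4.2, -4.8, 3.6]
width: 0.0393
finger_force: 30.0
```

{"api": "move_arm", "payload": {
  "deltas": [0,0,0,-1.1,0,0.1,0.5,0,0,0,-2.2,0,0.35,0.5,0,0,0,-3.2,0,0.7,0.5,0,0,0,-4.2,0,1.1,0.5,0,0,0,-5.2,0,1.65,0.5,0,0,0,-6.1,0,2.3,0.5,0,0,0,-6.9,0,3.0,0.5,0,0,0,-7.2,0,3.3,0.5]
}}

```text
time: 30.0
tool_pos: [0.5222, 0.1558, 0.0978]
ee_rot: [3.139, -0.002, 0.156]
wrist_force: [-5.5, -7.2, 12.0]
width: 0.0394
finger_force: 30.0
```

{"api": "move_arm", "payload": {
  "deltas": [0,0,0,-0.1,0,0.3,0.5,0,0,0,-0.1,0,0.3,0.5]
}}

```text
time: 30.2
tool_pos: [0.5199, 0.1554, 0.0945]
ee_rot: [3.138, 0.003, 0.156]
wrist_force: [-10.4, -7.7, 13.1]
width: 0.0393
finger_force: 30.0
```

{"api": "move_arm", "payload": {
  "deltas": [0,0,0,0.2,0,0.4,0.5,0,0,0,0.2,0,0.4,0.5,0,0,0,0.2,0,0.4,0.5]
}}

```text
time: 30.5
tool_pos: [0.5197, 0.1554, 0.0911]
ee_rot: [3.138, 0.008, 0.157]
wrist_force: [-16.9, -9.6, 19.7]
width: 0.0396
finger_force: 30.0
```

{"api": "move_arm", "payload": {
  "deltas": [0,0,0,0,0,0,0.1,0,0,0,0,0,0,-0.3,0,0,0,0,0,0,-0.3,0,0,0,0,0,0,-0.3,0,0,0,0,0,-4,-0.3,0,0,0,-3,0,-8,-0.3,0,0,0,-8,0,-8,-0.3,0,0,0,-8,0,-8,-0.3]
}}

```text
time: 31.3
tool_pos: [0.4397, 0.1449, 0.1669]
ee_rot: [-3.141, 0.003, 0.158]
wrist_force: [0.2, -0.2, 0.3]
width: 0.061
finger_force: 0.0
```

{"api": "move_arm", "payload": {
  "deltas": [0,0,0,0,0,0,-0.3,0,0,0,0,0,0,-0.3,0,0,0,0,0,0,-0.3]
}}

```text
time: 31.6
tool_pos: [0.4457, 0.1452, 0.1668]
ee_rot: [-3.141, 0.0, 0.157]
wrist_force: [0.1, 0.0, 1.1]
width: 0.0607
finger_force: 0.0
```

```bash
python3 - <<'E'
from h import *
o=robot.get_obs();snap('wrist','wrist10.png');P=cloud('wrist');L=load('wrist');c=np.array((0.5505,0.1618));ux=np.array([np.cos(.157),np.sin(.157)]);uy=np.array([-ux[1],ux[0]])
q=(P[...,:2]-c)@ux;w=(P[...,:2]-c)@uy
m=(abs(abs(w)-.085)<.015)&(abs(q)<.045)&(P[...,2]>.06);print('lid slope',np.polyfit(q[m],P[m][:,2],1))
for cc,p in blobs('wrist',(0,150,80),(6,255,255),(.025,.11),40):
    d=p[:,:2]-c;print('red',cc,d.mean(0)@ux,d.mean(0)@uy,p[:,2].max(),len(p))
d=o['tool_pos'][:2]-c;print(d@ux,d@uy,o['tool_pos'],o['ee_rot'])
E
```

```text
lid slope [-0.00694051  0.0783464 ]
red [317.14876033 244.46694215] -0.11360031449908224 4.201681267521135e-05 0.04196023462431442 242
-0.10608020661151436 -1.4395778509497516e-05 [0.44572675 0.14519952 0.16683068] [-3.14148438e+00  1.78197683e-04  1.56700449e-01]
```

View pics/wrist10.png

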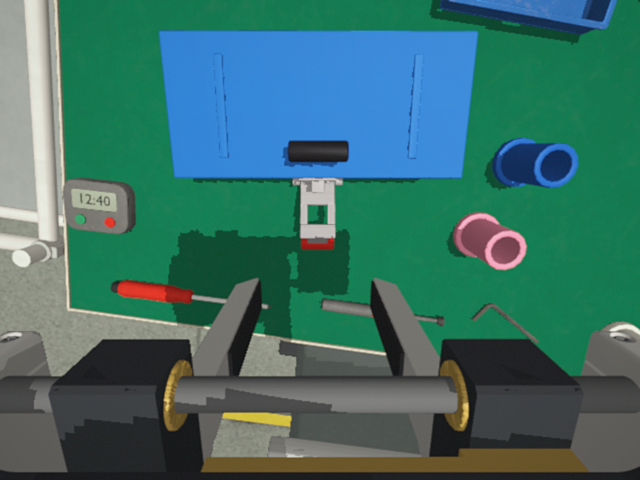

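The lid is shut flat, and the hasp grip at (317,243) is down. I'll pinch it and swing it back up.

{"api": "move_arm", "payload": {
  "deltas": [0,0,0,-0.75,0,4,-0.3,0,0,0,-0.75,0,8,-0.3,0,0,0,-0.75,0,12,-0.3,0,0,0,-0.75,0,14.6,-0.3,0,0,0,-0.75,0,14.6,-0.3,0,0,0,-0.75,0,14.6,0.2,0,0,0,-0.75,0,14.6,0.7,0,0,0,-0.75,0,14.6,0.7]
}}

```text
time: 32.45
tool_pos: [0.4392, 0.1442, 0.0233]
ee_rot: [-3.141, -0.004, 0.157]
wrist_force: [0.5, 0.3, -0.0]
width: 0.0405
finger_force: 0.0
```

{"api": "move_arm", "payload": {
  "deltas": [0,0,0,0,0,0,0.7,0,0,0,0,0,0,0.7,0,0,0,0,0,0,0.7]
}}

```text
time: 32.75
tool_pos: [0.4386, 0.1429, 0.0221]
ee_rot: [3.139, -0.003, 0.157]
wrist_force: [1.8, -4.8, 1.0]
width: 0.0295
finger_force: 30.0
```

```bash
python3 - <<'E'
import numpy as np
r=5.727;b=np.arctan2(24,52);a0=b+1.05
for q in np.linspace(.95,-.06,8): print(round(q,2),round((np.sin(a0)-np.sin(b+q))*r,2),round((np.cos(a0)-np.cos(b+q))*r,2))
E
```

```text
0.95 0.08 -0.57
0.81 0.29 -1.36
0.66 0.62 -2.12
0.52 1.05 -2.83
0.37 1.58 -3.46
0.23 2.19 -4.02
0.08 2.88 -4.47
-0.06 3.62 -4.83
```

{"api": "move_arm", "payload": {
  "deltas": [0,0,0,0.1,0,-0.6,0.7,0,0,0,0.3,0,-1.35,0.7,0,0,0,0.6,0,-2.1,0.7,0,0,0,1.05,0,-2.85,0.7,0,0,0,1.6,0,-3.45,0.7,0,0,0,2.2,0,-4.0,0.7,0,0,0,2.9,0,-4.45,0.7,0,0,0,3.6,0,-4.8,0.7]
}}

```text
time: 33.55
tool_pos: [0.4693, 0.1477, 0.068]
ee_rot: [3.139, 0.01, 0.157]
wrist_force: [-5.1, -6.3, 1.8]
width: 0.0295
finger_force: 30.0
```

{"api": "move_arm", "payload": {
  "deltas": [0,0,0,0.1,0,-0.1,0.7,0,0,0,0.1,0,-0.1,0.7,0,0,0,0.1,0,-0.1,0.7]
}}

```text
time: 33.85
tool_pos: [0.4718, 0.1481, 0.0692]
ee_rot: [3.139, 0.006, 0.157]
wrist_force: [-1.1, -5.0, 0.3]
width: 0.0297
finger_force: 30.0
```

{"api": "move_arm", "payload": {
  "deltas": [0,0,0,0.3,0,-0.1,0.7,0,0,0,0.3,0,-0.1,0.7]
}}

```text
time: 34.05
tool_pos: [0.4743, 0.1485, 0.0702]
ee_rot: [3.139, 0.007, 0.156]
wrist_force: [-3.7, -6.5, 1.0]
width: 0.0294
finger_force: 30.0
```

{"api": "move_arm", "payload": {
  "deltas": [0,0,0,0,0,0,0.3,0,0,0,0,0,0,-0.2,0,0,0,0,0,0,-0.2,0,0,0,0,0,0,-0.2,0,0,0,0,0,-4,-0.2,0,0,0,-2,0,-9,-0.2,0,0,0,-2,0,-12,-0.2,0,0,0,-2,0,-12,-0.2]
}}

```text
time: 34.85
tool_pos: [0.46, 0.148, 0.198]
ee_rot: [-3.14, -0.013, 0.157]
wrist_force: [0.4, 0.3, 0.0]
width: 0.0561
finger_force: 0.0
```

{"api": "move_arm", "payload": {
  "deltas": [0,0,0,0,0,0,-0.2,0,0,0,0,0,0,-0.2,0,0,0,0,0,0,-0.2,0,0,0,0,0,0,-0.2]
}}

```text
time: 35.25
tool_pos: [0.4563, 0.1468, 0.1894]
ee_rot: [3.142, 0.003, 0.157]
wrist_force: [-0.7, -0.6, 0.1]
width: 0.0563
finger_force: 0.0
```

```bash
python3 - <<'E'
from h import *
o=robot.get_obs();snap('wrist','wrist11.png');snap('side','side11.png');P=cloud('wrist');c=np.array((0.5505,0.1618));ux=np.array([np.cos(.157),np.sin(.157)]);uy=np.array([-ux[1],ux[0]])
q=(P[...,:2]-c)@ux;w=(P[...,:2]-c)@uy
m=(abs(abs(w)-.085)<.015)&(abs(q)<.045)&(P[...,2]>.06);print('lid slope',np.polyfit(q[m],P[m][:,2],1))
for cc,p in blobs('wrist',(0,150,80),(6,255,255),(.025,.11),40):
    d=p[:,:2]-c;print('red',cc,d.mean(0)@ux,d.mean(0)@uy,p[:,2].max(),len(p))
E
```

```text
lid slope [-0.00803727  0.0783116 ]
red [316.98405467 227.18906606] -0.08151025027431177 0.0002306189354676843 0.08844487320475397 439
```

View pics/wrist11.png

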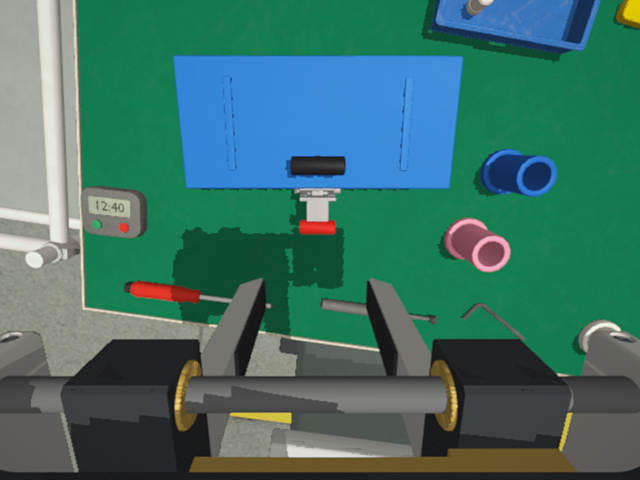

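The hasp is back up: the grip at (317,227) is at its starting position within 0.5 mm, and the lid is flat. Handing in.

```bash
python3 -c "
from h import *
print(robot.close_job())"
```

```text
the job is handed in; nothing more can be done
None
```

I put all three brass bushes on their spigots, shut the lid, swung the hasp back over its catch and handed the job in. My last measurements agree with that, but the hand-in returned no verdict.

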